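Lock one more slotted weight onto the reed press

ROBOT

A 7-joint arm with a two-finger parallel gripper is mounted at the origin on the work surface. World frame = base frame: x ahead of the robot, y to its left, z up, the work surface at z = 0. Lengths are in m, angles in degrees, forces in N, time in s.
With the tool pointing down it reaches from about 0.4 to 0.9 m from the base axis. Payload 5.6 kg.
Tool frame: the origin (TCP) lies at the very end of the fingers, on their centre line; the grasp point (between the pads) lies 19 mm behind it; y points along the fingers, x is the direction in which the jaws open and shut, and the axes are right-handed (so a half turn about y gives the same grasp; the last joint's range is limited). The gripper opens to 92 mm and grips with 3 to 60 N. Pads are 20 mm wide; open, the fingers measure 128 mm over their backs; the gripper's body (75 mm by 189 mm) begins 69 mm behind the grasp point.
Start: joints at [-70.588, 26.786, -0.665, 91.828, 0.344, 61.387, -3.226], TCP at [0.242, 0.603, 0.215] pointing down, gripper open.
Joint ranges: [-144.91, 144.91], [-17.63, 115.5], [-89.93, 88.59], [15.96, 139.68], [-74.01, 254.01], [8.47, 105.57], [-167.45, 167.45]. Speed limits (degrees/s): [147.25, 147.25, 180, 180, 180, 180, 180].

INTERFACE

Orientations are given as [roll, pitch, yaw] about the fixed x, y, z axes, in that order (R = Rz(yaw) Ry(pitch) Rx(roll)).
In Python, from station import status, eyes, finish_job gives the robot as it stands.
- The arm moves only by the shell command python3 -m handwheel 'ROWS' [FORCE]. ROWS is JSON, a list that holds one entry, the list of rows, each a list of 5 numbers: the shift along the world's x, y, z in mm, then the turn about the world's z in degrees, then the opening, from 0 (shut) to 1 (fully open). A call has 1 to 10 rows; each row is the pose to reach, as a shift and turn from the pose commanded when the call began; what a row does not reach only later rows make up. A row lasts 1/8 s, in which the tool goes at most 62.5 mm and 10.7 degrees, less where a joint would pass 70% of its speed; a pose out of reach is approached as far as the arm can. A call with a gripper value outside its range is refused whole. The fingers move at their own pace and stop on an object; FORCE is the grip in N (left out, the last holds). Time passes only in rows, so rows that repeat a pose let the fingers close. It gives the time, the measured TCP pose, the force and the opening at its end, in the units of the state.
- status.read_state(): the state, without advancing time (a new reading comes with each control period).
- eyes.camera(name): name is "scene" or "side" or "wrist"; returns a dict with "img" (480x640x3 uint8, blue, green, red), "z_map" (480x640 float32, m along the optical axis (not along the pixel's ray), 0 where there is no reading), "camera_matrix" (3x3 intrinsics, pixels), "cam_to_world" (4x4, takes a point from camera to world coordinates). Camera axes: x right, y down, z forward; pixel columns grow to the right and rows downward; lengths in m; the calibration is good to about 2 mm. The wrist camera is an equidistant fisheye: a pixel r from the principal point sees the ray r / f radians off the axis. A picture is of the moment at which its call begins.
- finish_job(): hands the job in, once; it reports no verdict.
The state is a dict: "time_s": time; "joint_pos": joint angles; "joint_velocities": joint speeds; "joint_efforts": joint torques, N m; "position": TCP position; "orientation": TCP orientation; "wrist_force": force on the tool from outside, world axes, zero at the start; "ft_torque": the same for the moment, N m; "gripper_width": finger opening in m.
Only numpy, scipy, OpenCV 4.12 (cv2) and the standard library are available. Lean on these libraries where they do the work, as an engineer would, in place of code of your own. Each camera call takes 0.05 s, during which the arm holds its last target.

TASK

Take the loose slotted brass weight by its knob and slide it sideways, slot first, onto the weight post on top of the reed press, through the open front side between the guard pins and under the post's head. Set it down on the weights already there and turn it gently by feel, its slot away from the slot beneath, until its three feet drop home and it lies flat and fully seated, then let go. Do not wrench or force the post, and leave the other things on the bench where they are.

Things in the scene. Friction and masses are not known exactly. Their poses are not given: they have to be found in the camera images.
- weight_center (a point): Loose brass weight to add, 0.36 kg: disc 76 mm across, 10 mm thick, with a slot 10 mm wide from the rim to 5 mm past the centre (mouth flared to 18 mm). Under it 3 tapered feet, 8 mm across, 4 mm long, 28 mm from the centre, at 60, 180, 300 degrees from the slot. This point: disc axis, half-way up the disc, 9 mm above the bottoms of the feet. x points out of the slot's mouth, z up.
- weight_knob (a point): Point on the axis of the weight's upright round knob (14 mm across, 30 mm tall, on the disc's top, opposite the slot): 18 mm above the disc's top face, 12 mm below the knob's top. Axes as weight_center, whose axis is 26 mm to +x. The weight starts standing on its feet on the bench, so this point starts 32 mm and weight_center 9 mm above the bench; polished brass, it slides easily on the seat.
- press: Fixed cast-iron hand press on a granite block (240 x 260 x 30 mm). Origin: under the block, below the axis of the weight post. x: from its open front to its back; lever to +y, lower than the weights. Three guard pins 8 mm thick, 47 mm from the axis, tops 14 mm above the seat: one at the back, one each side. A weight enters only from the front, moving along +x, slot to +x.
- post_seat (a point): On the post's axis, at the top face of the upper of two weights already on it (the seat), 183 mm above the bench. z up, x to the press's back. Stem 8 mm thick; its head, 16 mm across and 5 mm thick, has its underside 22 mm above the seat. A weight slides in with its flat underside 5 to 11 mm above the seat; standing on its feet it is 4 mm above, dropped home 0.
- notches (a point): Same axis, 4.5 mm below the seat: floor of three radial notches in the upper weight, 11.5 mm wide, 120 degrees apart, one being its own slot, which points to the press's back, give or take 34 degrees (not listed: to be felt). The new weight's feet drop into them after turning 26 to 94 degrees from straight-in, either way, leaving its slot 60 degrees from the slot beneath. Axes as post_seat.
- post (a joint): Twist of the post and its two weights about the upright axis (rad, 0 at rest, positive anticlockwise from above), sprung, about 4 N m per rad: it gives a little if a dropped-in weight is pushed on. Over 0.08 rad counts as wrenched; more than 25 N between the new weight and the post with its weights counts as forced. The two weights do not turn on the post.
- saucer: Bystander: white ceramic saucer 100 mm across, 20 mm high; origin under its centre.
- form: Bystander: standing brass shaping form, 38 mm across its foot, 60 mm tall; origin under its centre.
- calipers: Bystander: steel calipers lying flat, 150 mm long, 9 mm high; origin under the middle of the beam.
- pitch_pipe: Bystander: brass pitch pipe lying down, 82 mm long, 24 mm high; origin under its middle.
Things that resemble listed ones, but are neither listed nor needed, are in the scene too. What is shaped like the part that bears weight_center but pink or purple is not meant.

How it is judged:
By the outcome, as a careful person would: the job done as asked, in the order asked, and still so for the second after the job is handed in, with the robot touching nothing.
It also fails if it takes over 72 s, if anything falls off the work surface, if the arm or the gripper's body presses on something with over 40 N, if the wrist force passes 120 N, or if a joint passes its speed limit or range.

## Working session

There is one attempt and no reset: what is moved stays moved. The work goes in short steps, Python scripts to look and compute and a shell command to move; the robot and the scene stay as the last step left them, time stands still between calls to the robot, and variables do not carry over. Pictures are saved under pics/ and viewed, and the job is handed in when it is done.

```bash
mkdir -p pics; ls; python3 - <<'E'
from station import status, eyes
import cv2, numpy as np
s=status.read_state(); print(s)
for n in ["scene","side","wrist"]:
    c=eyes.camera(n); cv2.imwrite(f"pics/{n}0.png",c["img"]); np.savez(f"{n}0.npz",**{k:c[k] for k in c})
    print(n,c["camera_matrix"].tolist(),np.round(c["cam_to_world"],4).tolist())
E
```

```text
pics
{'time_s': 0.0, 'joint_pos': array([-70.59078332,  26.83758923,  -0.66660467,  91.87987928,
         0.34390276,  61.38723484,  -3.22581368]), 'joint_velocities': array([-0.00304124,  0.01028895, -0.02147751,  0.11130106, -0.04638189,
       -0.12503186, -0.04276234]), 'joint_efforts': array([ 6.37370408e-05, -5.20576108e+01, -1.25944172e-02, -2.43738323e+01,
       -5.67282597e-02,  1.74260727e-02,  1.60091786e-04]), 'position': array([0.2419874 , 0.60264696, 0.2136299 ]), 'orientation': array([-90.00644448,   0.10250804,  68.12500648]), 'wrist_force': array([-0.22435414, -0.58302164,  0.16232231]), 'ft_torque': array([ 0.02396503, -0.06647424,  0.00379925]), 'gripper_width': 0.09150341014758799}
scene [[586.4375180689904, 0.0, 324.65441239350963], [0.0, 586.4375180689904, 246.20635987671096], [0.0, 0.0, 1.0]] [[-0.4141, 0.7258, -0.5493, 1.1987], [0.9101, 0.3394, -0.2376, 0.1462], [0.014, -0.5983, -0.8011, 1.1026], [0.0, 0.0, 0.0, 1.0]]
side [[555.7237949350002, 0.0, 312.2821612177987], [0.0, 555.7237949350002, 229.9235286035637], [0.0, 0.0, 1.0]] [[0.9689, -0.1731, 0.1771, 0.3591], [-0.2476, -0.6644, 0.7052, -0.7917], [-0.0044, -0.7271, -0.6865, 0.7997], [0.0, 0.0, 0.0, 1.0]]
wrist [[371.64829954431775, 0.0, 321.9201026428422], [0.0, 371.64829954431775, 234.3340539314048], [0.0, 0.0, 1.0]] [[0.373, 0.8887, 0.2666, 0.1675], [0.9278, -0.3568, -0.1085, 0.6324], [-0.0013, 0.2878, -0.9577, 0.3852], [0.0, 0.0, 0.0, 1.0]]
```

View pics/scene0.png

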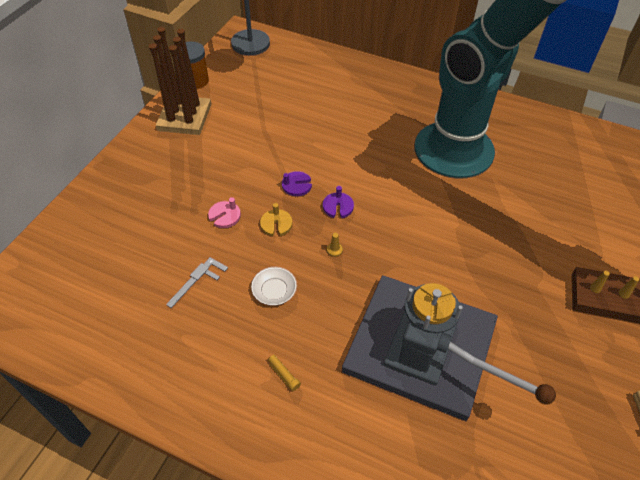

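View pics/side0.png

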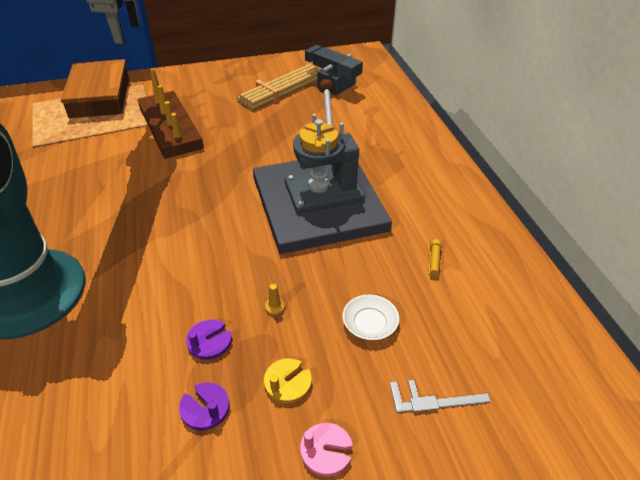

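View pics/wrist0.png

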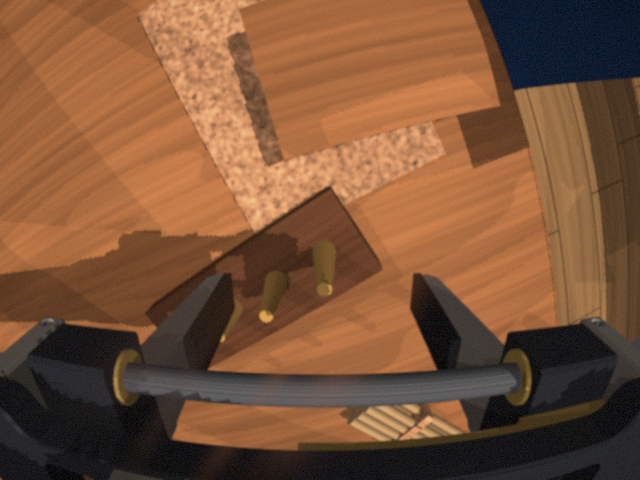

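The scene view shows the yellow loose weight at about (276,222), with its knob at (276,209). The press top is at (435,300). In the side view the weight is at (288,381) and the press top at (319,135). The pink and purple weights are decoys.

```bash
cat > h.py <<'E'
import numpy as np, cv2
def load(n): return dict(np.load(f"{n}.npz"))
def cloud(c):
    K=c["camera_matrix"];T=c["cam_to_world"];z=c["z_map"]
    v,u=np.mgrid[0:480,0:640]
    p=np.stack([(u-K[0,2])/K[0,0]*z,(v-K[1,2])/K[1,1]*z,z],-1)
    return p@T[:3,:3].T+T[:3,3]
def ray(c,u,v,z):
    K=c["camera_matrix"];T=c["cam_to_world"]
    d=T[:3,:3]@np.array([(u-K[0,2])/K[0,0],(v-K[1,2])/K[1,1],1.]);o=T[:3,3]
    return o+d*(z-o[2])/d[2]
def yellow(c):
    h=cv2.cvtColor(c["img"],cv2.COLOR_BGR2HSV)
    return h
E
python3 - <<'E'
from h import *
for n,(x0,y0,x1,y1),(a0,b0,a1,b1) in [("scene0",(240,180,320,250),(370,260,510,420)),("side0",(240,330,340,420),(240,60,400,260))]:
    c=load(n); P=cloud(c); I=c["img"]
    A=cv2.resize(I[y0:y1,x0:x1],None,fx=5,fy=5,interpolation=cv2.INTER_CUBIC)
    B=cv2.resize(I[b0:b1,a0:a1],None,fx=3.6,fy=3.6,interpolation=cv2.INTER_CUBIC)
    cv2.imwrite(f"pics/{n}_w.png",A);cv2.imwrite(f"pics/{n}_p.png",B)
    hsv=cv2.cvtColor(I,cv2.COLOR_BGR2HSV)
    m=(hsv[...,0]>18)&(hsv[...,0]<32)&(hsv[...,1]>150)&(hsv[...,2]>100)
    for nm,(q0,r0,q1,r1) in (("w",(x0,y0,x1,y1)),("p",(a0,b0,a1,b1))):
        mm=np.zeros_like(m);mm[r0:r1,q0:q1]=m[r0:r1,q0:q1]
        p=P[mm]; p=p[np.isfinite(p).all(1)]
        print(n,nm,len(p),"zpct",np.round(np.percentile(p[:,2],[2,10,25,50,75,90,98]),4))
        if nm=="w": t=p[(p[:,2]>.009)&(p[:,2]<.019)]
        else: t=p[(p[:,2]>.175)&(p[:,2]<.190)]
        (cx,cy),r=cv2.minEnclosingCircle((t[:,:2]*1000).astype(np.float32))
        print("circle",cx,cy,r, t[:,2].mean())
        if nm=="w":
            k=p[p[:,2]>.028]; print("knob",k.mean(0),len(k), k.min(0),k.max(0))
E
```

```text
scene0 w 554 zpct [0.0099 0.0119 0.0133 0.0152 0.0169 0.0186 0.0445]
circle 435.94732666015625 -312.02655029296875 39.30824661254883 0.014751779318227057
knob [ 0.47129087 -0.28820504  0.12021854] 27 [ 0.40633594 -0.33157506  0.02918947] [1.19870963 0.14623092 1.10260314]
scene0 p 948 zpct [0.1722 0.1768 0.1808 0.1831 0.1845 0.1858 0.1876]
circle 595.732177734375 108.41195678710938 39.48075866699219 0.1829757970877463
side0 w 1495 zpct [0.0087 0.0134 0.0145 0.0157 0.0169 0.0184 0.046 ]
circle 436.1617431640625 -311.8280944824219 39.366180419921875 0.01544136709047145
knob [ 0.41028998 -0.35392701  0.08858138] 98 [ 0.35909292 -0.79173434  0.02836109] [ 0.42029472 -0.31628428  0.79970866]
side0 p 728 zpct [0.1651 0.1726 0.1801 0.1839 0.1852 0.186  0.187 ]
circle 600.0532836914062 107.67768859863281 40.608341217041016 0.18335058807197083
```

```bash
python3 - <<'E'
import cv2,numpy as np
for k in "wp":
    a=cv2.imread(f"pics/scene0_{k}.png");b=cv2.imread(f"pics/side0_{k}.png")
    h=max(a.shape[0],b.shape[0])
    f=lambda i:cv2.copyMakeBorder(i,0,h-i.shape[0],0,0,cv2.BORDER_CONSTANT)
    o=np.hstack([f(a),f(b)]); s=min(800/o.shape[1],600/o.shape[0]); print(o.shape,s)
    cv2.imwrite(f"pics/c0_{k}.png",cv2.resize(o,None,fx=s,fy=s))
E
```

```text
(450, 900, 3) 0.8888888888888888
(720, 1080, 3) 0.7407407407407407
```

View pics/c0_w.png

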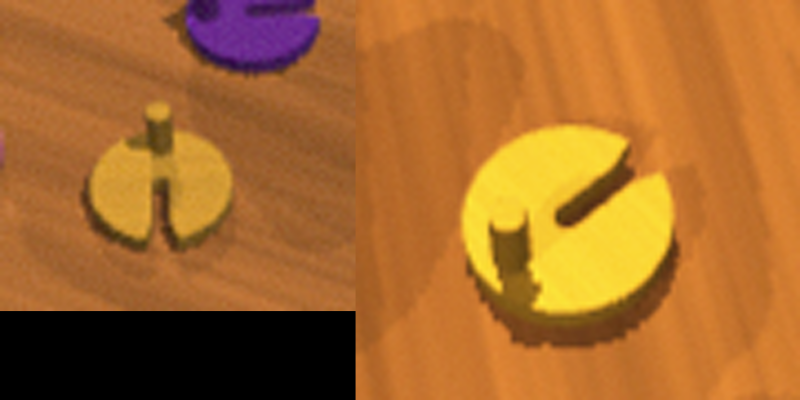

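View pics/c0_p.png

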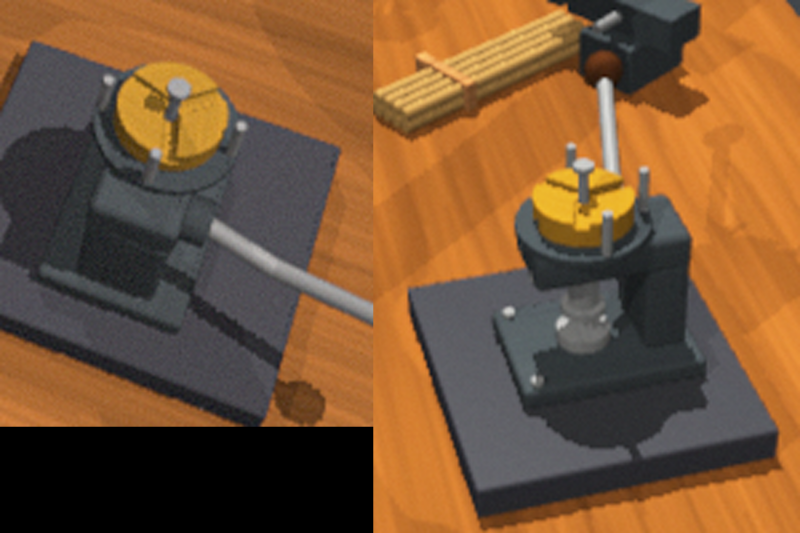

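```bash
python3 - <<'E'
from h import *
S=load("scene0");D=load("side0")
def two(a,b):
    L=[]
    for c,(u,v) in ((S,a),(D,b)):
        p0=ray(c,u,v,0);p1=ray(c,u,v,.3);L.append((p0,(p1-p0)/np.linalg.norm(p1-p0)))
    A=sum(np.eye(3)-np.outer(d,d) for _,d in L);b=sum((np.eye(3)-np.outer(d,d))@p for p,d in L)
    return np.linalg.solve(A,b)
print("head",ray(S,437.1,292.2,.21),ray(D,319.4,121.5,.21),two((437.1,292.2),(319.4,121.5)))
for u in [(410.5,289.2),(428.5,317.7),(460,307.6)]: print("pinS",ray(S,*u,.197))
for u in [(314.1,114.7),(341.5,123.7),(327.6,140.6)]: print("pinD",ray(D,*u,.197))
# block by depth
for n,c in(("S",S),("D",D)):
    P=cloud(c);V=c["img"].astype(int)
    m=(abs(P[...,2]-.03)<.004)&(P[...,0]>.4)&(P[...,0]<.85)&(P[...,1]>-.15)&(P[...,1]<.35)&(V.max(2)<110)&(V[...,2]-V[...,0]<20)
    m=cv2.morphologyEx(m.astype(np.uint8),cv2.MORPH_OPEN,np.ones((3,3)))>0
    r=cv2.minAreaRect((P[m][:,:2]*1000).astype(np.float32)); print(n,m.sum(),r,cv2.boxPoints(r).round(0).tolist())
# weight knob top z=.044, slot
f=5*.8889
print("knob top S",ray(S,240+158/f,180+107/f,.044),"D",ray(D,240+(509-355.6)/f,330+217/f,.044))
# slot end / mouth at top z .014
print("slot S",ray(S,240+160/f,180+185/f,.014),ray(S,240+160/f,180+245/f,.014))
print("slot D",ray(D,240+(562-355.6)/f,330+219/f,.014),ray(D,240+(648-355.6)/f,330+158/f,.014))
# bystander dark: rectify seat top views at z=.183
for n,c in(("S",S),("D",D)):
    K=c["camera_matrix"];T=c["cam_to_world"];g=(np.arange(480)-240)*.25e-3
    for nm,ctr,z in(("seat",(.598,.108),.183),("wt",(.436,-.312),.014)):
        X,Y=np.meshgrid(ctr[0]+g,ctr[1]-g)  # right=+x up=+y
        p=np.stack([X,Y,np.full_like(X,z)],-1)-T[:3,3];q=p@T[:3,:3]
        mu=(K[0,0]*q[...,0]/q[...,2]+K[0,2]).astype(np.float32);mv=(K[1,1]*q[...,1]/q[...,2]+K[1,2]).astype(np.float32)
        cv2.imwrite(f"pics/r_{nm}{n}.png",cv2.resize(cv2.remap(c["img"],mu,mv,cv2.INTER_CUBIC),(400,400)))
cv2.imwrite("pics/r_seat.png",np.hstack([cv2.imread("pics/r_seatS.png"),cv2.imread("pics/r_seatD.png")]))
cv2.imwrite("pics/r_wt.png",np.hstack([cv2.imread("pics/r_wtS.png"),cv2.imread("pics/r_wtD.png")]))
E
```

```text
head [0.59499409 0.10769383 0.21      ] [0.60077334 0.10857102 0.21      ] [0.59870809 0.10690044 0.2125937 ]
pinS [0.60062862 0.06080435 0.197     ]
pinS [0.64372986 0.10977665 0.197     ]
pinS [0.60003695 0.15460252 0.197     ]
pinD [0.60221021 0.15556959 0.197     ]
pinD [0.64636247 0.1095628  0.197     ]
pinD [0.60406977 0.05994056 0.197     ]
S 7013 ((597.2393798828125, 106.8862533569336), (242.62879943847656, 259.0213623046875), 1.7292382717132568) [[472.0, 233.0], [480.0, -26.0], [722.0, -19.0], [715.0, 240.0]]
D 4232 ((597.8568115234375, 105.9192886352539), (237.59434509277344, 260.161865234375), 1.491617202758789) [[476.0, 233.0], [482.0, -27.0], [720.0, -21.0], [713.0, 239.0]]
knob top S [ 0.40855163 -0.32530541  0.044     ] D [ 0.41472278 -0.32511826  0.044     ]
slot S [ 0.43484563 -0.31229795  0.014     ] [ 0.4711417 -0.2935597  0.014    ]
slot D [ 0.43528729 -0.31218377  0.014     ] [ 0.47142507 -0.2952184   0.014     ]
```

View pics/r_seat.png

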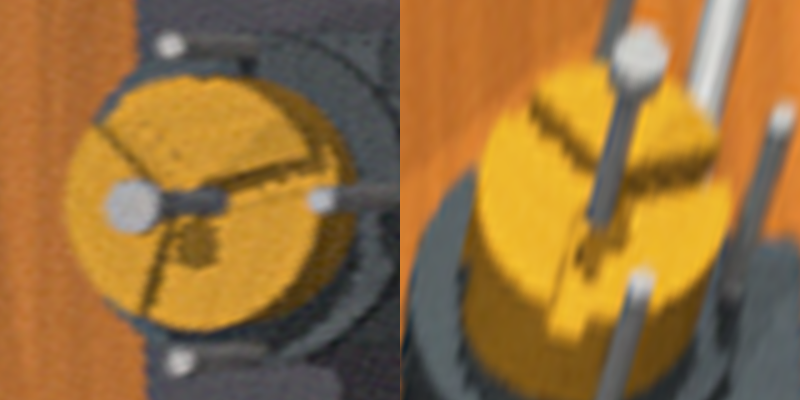

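View pics/r_wt.png

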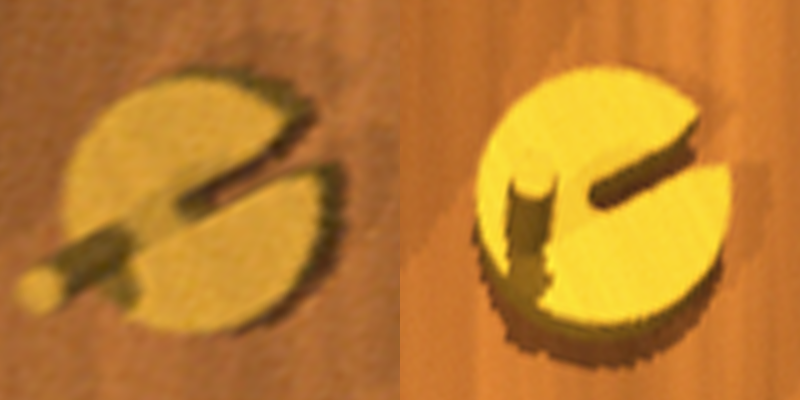

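The press axis is at about (0.599, 0.1075) with yaw about 1.7°. The slot beneath points at about 17° in world axes. The weight's centre is at about (0.436, -0.312) with its slot at about 26°, which puts the knob near (0.4123, -0.324).

I'll grip with the jaws tangential, at a jaw yaw of about -64°, so the fingers stay clear of the post head. First I'll move over to the weight.

```bash
python3 -m handwheel '[[[18,-35,20,-10,1],[36,-70,40,-20,1],[54,-105,60,-30,1],[72,-140,80,-40,1],[90,-176,100,-50,1],[107,-212,105,-60,1],[125,-247,105,-70,1],[143,-283,105,-80,1],[160,-318,105,-90,1],[178,-353,105,-100,1]]]'
python3 -m handwheel '[[[5,-45,0,-6,1],[10,-90,0,-12,1],[15,-135,0,-18,1],[20,-180,0,-24,1],[20,-230,0,-30,1],[20,-280,-5,-32,1],[16,-340,-10,-32,1],[10,-400,-20,-32,1],[0,-450,-40,-32,1],[0,-500,-70,-32,1]]]'
```

```text
time_s: 1.4
position: [0.4205, 0.2489, 0.3195]
orientation: [-90.0, 0.0, -32.2]
wrist_force: [0.1, -0.3, -0.1]
gripper_width: 0.0923
time_s: 2.65
position: [0.4203, -0.2512, 0.2498]
orientation: [-89.8, -0.0, -63.8]
wrist_force: [1.1, 1.3, -0.5]
gripper_width: 0.0921
```

```bash
python3 -m handwheel '[[[-4,-30,-40,0,1],[-8,-60,-80,0,1],[-8,-73,-120,0,1],[-8,-73,-130,0,1],[-8,-73,-130,0,1]]]'
python3 - <<'E'
from station import status, eyes
import cv2, numpy as np
s=status.read_state(); print(s["position"],s["orientation"],s["joint_pos"])
c=eyes.camera("wrist"); cv2.imwrite("pics/w1.png",c["img"]); np.savez("w1.npz",**c)
print(c["cam_to_world"].round(4).tolist())
E
```

```text
time_s: 3.28
position: [0.4122, -0.3223, 0.1197]
orientation: [-90.0, 0.0, -63.9]
wrist_force: [1.1, -0.3, -0.7]
gripper_width: 0.0917
[ 0.4122173  -0.32230409  0.11970141] [-9.00240191e+01  4.44844362e-02 -6.38665798e+01] [ -3.45120437  27.91077861  48.06531453 116.38314139 -28.05366373
  47.75292093  -3.05838133]
[[0.4402, -0.8601, -0.2578, 0.4862], [-0.8979, -0.4218, -0.1259, -0.2874], [-0.0005, 0.2869, -0.958, 0.2911], [0.0, 0.0, 0.0, 1.0]]
```

View pics/w1.png

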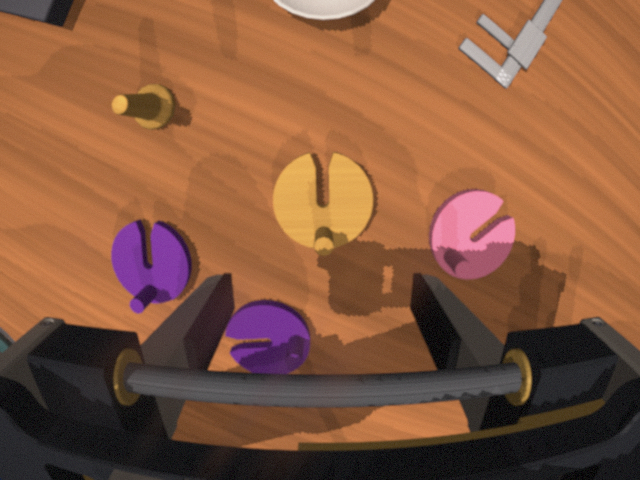

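The wrist view shows the weight centred at about (324,201), with its slot pointing up and the knob top at (323,238). A purple decoy at (267,338) lies close to the left finger. I'll work out exact positions and clearances.

```bash
cat >> h.py <<'E'
def fray(c,u,v,z):
    K=c["camera_matrix"];T=c["cam_to_world"]
    x=(u-K[0,2])/K[0,0];y=(v-K[1,2])/K[1,1];r=np.hypot(x,y);s=np.sin(r)/r if r>0 else 1
    d=T[:3,:3]@np.array([x*s,y*s,np.cos(r)]);o=T[:3,3]
    return o+d*(z-o[2])/d[2]
def fproj(c,P):
    K=c["camera_matrix"];T=c["cam_to_world"]
    q=(np.asarray(P)-T[:3,3])@T[:3,:3];n=np.hypot(q[...,0],q[...,1]);t=np.arctan2(n,q[...,2])
    s=np.where(n>0,t/np.maximum(n,1e-12),1)
    return q[...,0]*s*K[0,0]+K[0,2],q[...,1]*s*K[1,1]+K[1,2]
def frect(c,ctr,z,half=.06,N=480):
    g=(np.arange(N)-N/2)*(2*half/N);X,Y=np.meshgrid(ctr[0]+g,ctr[1]-g)
    u,v=fproj(c,np.stack([X,Y,np.full_like(X,z)],-1))
    return cv2.remap(c["img"],u.astype(np.float32),v.astype(np.float32),cv2.INTER_CUBIC)
E
python3 - <<'E'
from h import *
c=load("w1")
print("knobtop",fray(c,324,238,.044))
I=c["img"];hsv=cv2.cvtColor(I,cv2.COLOR_BGR2HSV)
m=((hsv[...,0]>18)&(hsv[...,0]<32)&(hsv[...,1]>100)&(hsv[...,2]>100)).astype(np.uint8);m[:140]=0;m[260:]=0
ys,xs=np.nonzero(m)
p=np.array([fray(c,u,v,.014)[:2]*1000 for u,v in zip(xs,ys)],np.float32)
h=cv2.convexHull(p); print("circ",cv2.minEnclosingCircle(p)); 
print("slot end/mouth",fray(c,322,206,.014),fray(c,322,155,.014))
for u in [(167,294),(148,298),(266,340),(150,262)]: print("purple",fray(c,*u,.014))
m=((hsv[...,0]>125)&(hsv[...,0]<145)&(hsv[...,1]>100)).astype(np.uint8)
n,l,s,ce=cv2.connectedComponentsWithStats(m)
for i in range(1,n):
    if s[i,4]>500:
        ys,xs=np.nonzero(l==i);p=np.array([fray(c,u,v,.014)[:2]*1000 for u,v in zip(xs,ys)],np.float32);print("purple",cv2.minEnclosingCircle(p))
a=frect(c,(.436,-.312),.014);b=frect(c,(.4123,-.3243),.044)
cv2.imwrite("pics/w1r.png",cv2.resize(np.hstack([a,b]),(800,400)))
E
```

```text
knobtop [ 0.41797625 -0.32237851  0.044     ]
circ ((436.1139831542969, -312.52801513671875), 36.568092346191406)
slot end/mouth [ 0.43193217 -0.31397649  0.014     ] [ 0.46687316 -0.29684589  0.014     ]
purple [ 0.30239896 -0.22555325  0.014     ]
purple [ 0.28895828 -0.2095693   0.014     ]
purple [ 0.30229029 -0.32238323  0.014     ]
purple [ 0.3240821  -0.20178719  0.014     ]
purple ((315.6732177734375, -203.34671020507812), 46.949974060058594)
purple ((301.6578369140625, -324.04693603515625), 40.43140411376953)
```

View pics/w1r.png

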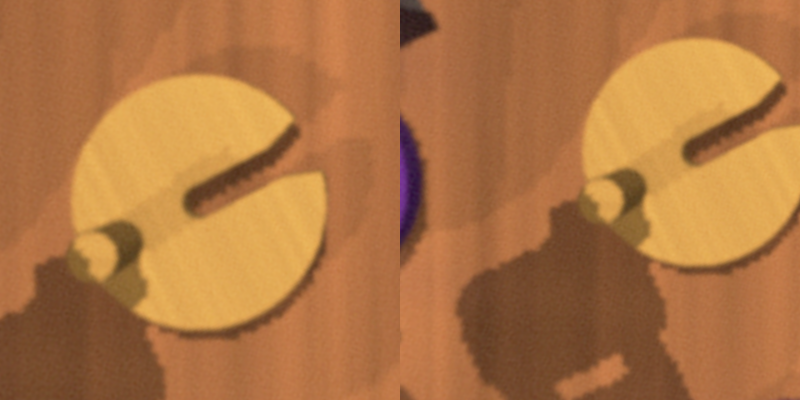

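The weight's centre is (0.4357, -0.3126), its slot at about 25.3° and its knob at (0.4126, -0.324). I'll descend until the TCP is about 4 mm above the disc top, then grip.

```bash
python3 -m handwheel '[[[0.5,0,-30,-0.7,0.5],[0.5,0,-60,-0.7,0.5],[0.5,0,-80,-0.7,0.5],[0.5,0,-95,-0.7,0.5],[0.5,0,-102,-0.7,0.5],[0.5,0,-102,-0.7,0.5],[0.5,0,-102,-0.7,0.5]]]' 20
python3 -m handwheel '[[[0,0,0,0,0],[0,0,0,0,0],[0,0,0,0,0],[0,0,0,0,0],[0,0,0,0,0],[0,0,0,0,0]]]' 20
python3 - <<'E'
from station import status, eyes
import cv2, numpy as np
s=status.read_state(); print(s["position"],s["orientation"],s["wrist_force"],s["gripper_width"])
c=eyes.camera("wrist"); cv2.imwrite("pics/w2.png",c["img"]); np.savez("w2.npz",**c)
E
```

```text
time_s: 4.2
position: [0.4131, -0.3232, 0.0182]
orientation: [-90.0, -0.1, -64.6]
wrist_force: [0.6, -0.8, -0.4]
gripper_width: 0.0458
time_s: 4.95
position: [0.4128, -0.3229, 0.0177]
orientation: [-90.0, -0.0, -64.6]
wrist_force: [0.3, 0.9, 0.8]
gripper_width: 0.0134
[ 0.41278571 -0.32285057  0.0176624 ] [-8.99955615e+01 -6.37501600e-03 -6.45836277e+01] [0.31312334 0.86384347 0.77158961] 0.013399744444607167
```

View pics/w2.png

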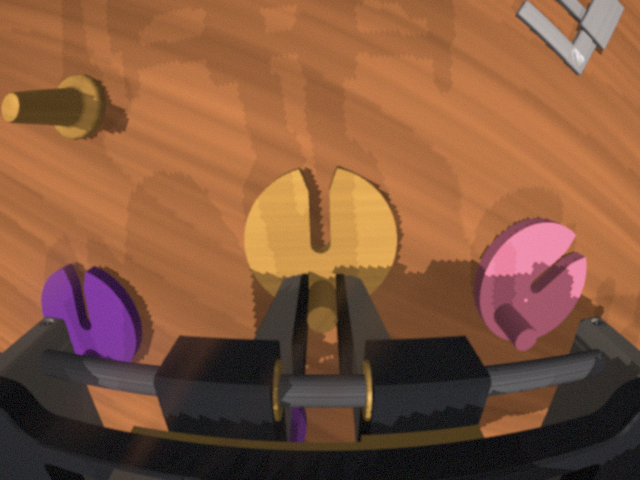

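The knob is between the fingers at (321,305), opening 13.4 mm. I'll lift it and check for tilt.

```bash
python3 -m handwheel '[[[0,0,0,0,0],[0,0,10,0,0],[0,0,30,0,0],[0,0,50,0,0],[0,0,80,0,0],[0,0,120,0,0],[0,0,160,0,0],[0,0,200,0,0],[0,0,240,0,0],[0,0,240,0,0]]]' 40
python3 - <<'E'
from station import status, eyes
import cv2, numpy as np
s=status.read_state(); print(s["position"],s["orientation"],s["wrist_force"],s["ft_torque"],s["gripper_width"])
c=eyes.camera("wrist"); cv2.imwrite("pics/w3.png",c["img"]); np.savez("w3.npz",**c)
from h import *
for n in ("w2","w3"):
    c=load(n);I=c["img"];hsv=cv2.cvtColor(I,cv2.COLOR_BGR2HSV)
    print(n)
    for nm,(u,v) in {"L":(270,215),"R":(375,215),"farL":(290,185),"farR":(350,185)}.items():
        print(nm,c["z_map"][v,u])
E
```

```text
time_s: 6.25
position: [0.4137, -0.324, 0.261]
orientation: [-89.7, -0.3, -64.6]
wrist_force: [-0.2, 0.3, -3.6]
gripper_width: 0.013
[ 0.41369433 -0.32404225  0.26095331] [-89.70770138  -0.25012459 -64.59968792] [-0.16077324  0.33652785 -3.5987573 ] [-0.09981401  0.17198928 -0.02707792] 0.012963605027734469
w2
L 0.17910807
R 0.17910157
farL 0.173277
farR 0.17345233
w3
L 0.17829399
R 0.17914143
farL 0.1740034
farR 0.17392747
```

View pics/w3.png

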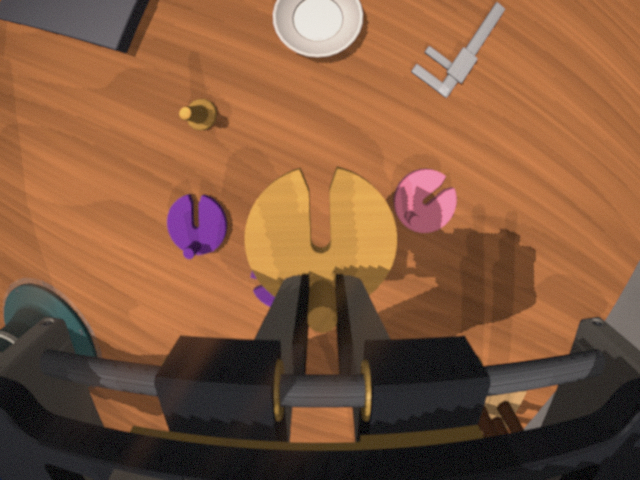

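No tilt is visible and the disc's left and right depths agree. I'll measure the weight's pose in the tool frame, then carry it to a standoff in front of the press.

```bash
cat >> h.py <<'E'
def wpose(c,z,yaw,tcp):
    """disc in tool: circle of yellow mask top at height z; returns centre (world)"""
    hsv=cv2.cvtColor(c["img"],cv2.COLOR_BGR2HSV)
    m=((hsv[...,0]>15)&(hsv[...,0]<32)&(hsv[...,1]>100)&(hsv[...,2]>120)).astype(np.uint8)
    m[:150]=0;m[300:]=0;m[:,:230]=0;m[:,410:]=0
    n,l,s,_=cv2.connectedComponentsWithStats(m);k=1+np.argmax(s[1:,4])
    cs,_=cv2.findContours((l==k).astype(np.uint8),cv2.RETR_EXTERNAL,cv2.CHAIN_APPROX_NONE)
    p=np.array([fray(c,*q[0],z)[:2]*1000 for q in max(cs,key=len)],np.float32)
    return cv2.minEnclosingCircle(p),p
E
python3 - <<'E'
from h import *
c=load("w2"); print(wpose(c,.014,0,0)[0])
a=frect(c,(.436,-.312),.014,half=.05); cv2.imwrite("pics/w2r.png",a)
E
python3 -m handwheel '[[[5,30,0,-2,0],[15,70,0,-4,0],[25,120,0,-7,0],[35,170,0,-10,0],[45,220,0,-13,0],[55,270,0,-16,0],[65,320,0,-19,0],[75,370,0,-22,0],[85.5,410,-10,-23.6,0],[85.5,428.5,-18,-23.6,0]]]'
python3 -m handwheel '[[[0,0,0,0,0],[0,0,0,0,0]]]'
python3 - <<'E'
from station import status, eyes
import cv2, numpy as np
s=status.read_state(); print(s["position"],s["orientation"],s["wrist_force"],s["joint_pos"].round(1))
for n in ("wrist","scene","side"):
    c=eyes.camera(n); cv2.imwrite(f"pics/{n}4.png",c["img"]); np.savez(f"{n}4.npz",**c)
E
```

```text
((435.4844970703125, -312.4066162109375), 38.558876037597656)
time_s: 7.55
position: [0.497, 0.1078, 0.2376]
orientation: [-90.2, -0.1, -88.0]
wrist_force: [-0.3, -0.6, -4.3]
gripper_width: 0.0129
time_s: 7.8
position: [0.4979, 0.1036, 0.2395]
orientation: [-90.0, -0.0, -88.3]
wrist_force: [0.8, -0.7, -3.0]
gripper_width: 0.0131
[0.49787856 0.10356233 0.23950265] [-9.00372829e+01 -4.08472351e-02 -8.83282571e+01] [ 0.84671092 -0.71006207 -2.96103552] [-58.8  14.4  51.2 112.3 -13.   59.3 -90.1]
```

View pics/w2r.png

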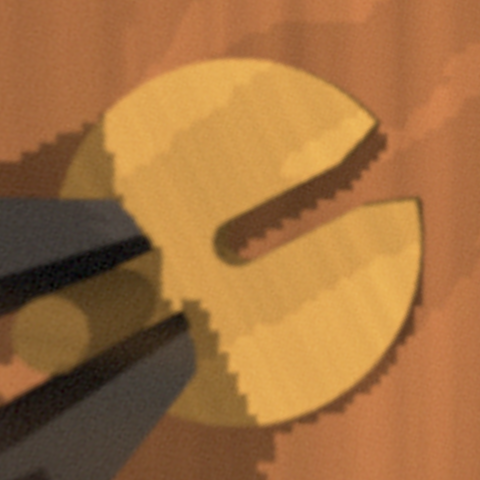

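View pics/wrist4.png

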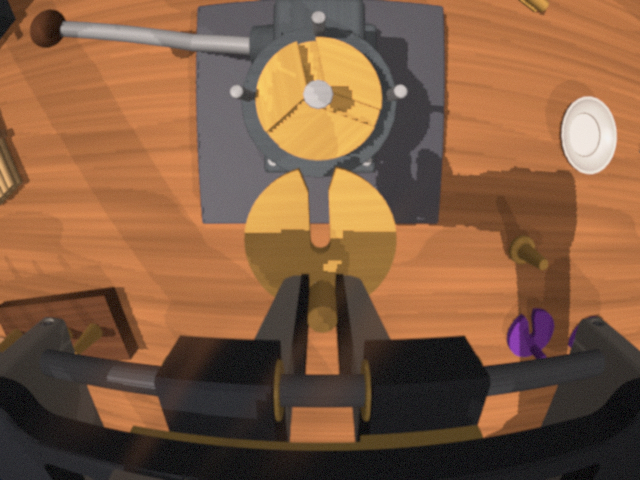

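In the wrist view the post head is at (318,94), side pins at (237,92) and (400,91), and the back pin at (318,17). The weight's slot is at x≈319, pointing at the post. I'll measure all of these from this one image.

```bash
python3 - <<'E'
from h import *
c=load("wrist4"); T=.2395; zt=T-.0037
print("head",fray(c,318,94,.21)); 
for u in [(237,91.5),(400,91),(318,17.5)]: print("pin",fray(c,*u,.197))
(ctr,r),p=wpose(c,zt,0,0); print("disc",ctr,r)
a=frect(c,(.599,.1075),.183,half=.05,N=400); b=frect(c,(ctr[0]/1000,ctr[1]/1000),zt,half=.05,N=400)
cv2.imwrite("pics/w4r.png",np.hstack([a,b]))
g=frect(c,(.599,.1075),.21,half=.02,N=400); h=frect(c,(.599,.1075),.197,half=.06,N=400)
cv2.imwrite("pics/w4h.png",np.hstack([g,h]))
E
```

```text
head [0.59750335 0.10767752 0.21      ]
pin [0.60015557 0.15437511 0.197     ]
pin [0.60292947 0.06106979 0.197     ]
pin [0.64442662 0.10917292 0.197     ]
disc (523.5127563476562, 104.4908676147461) 38.2961311340332
```

View pics/w4r.png

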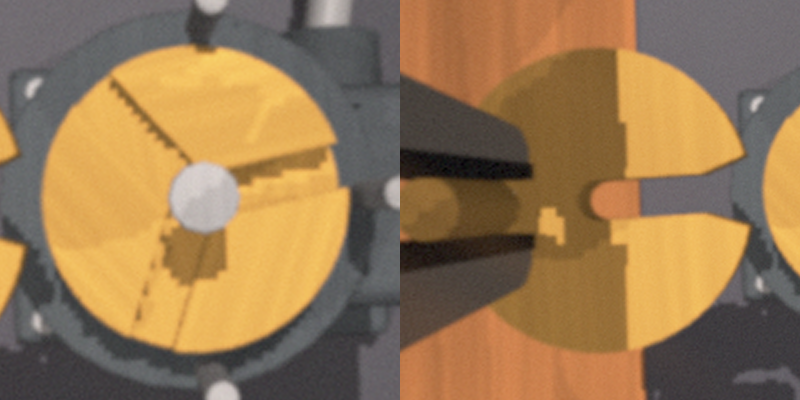

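View pics/w4h.png

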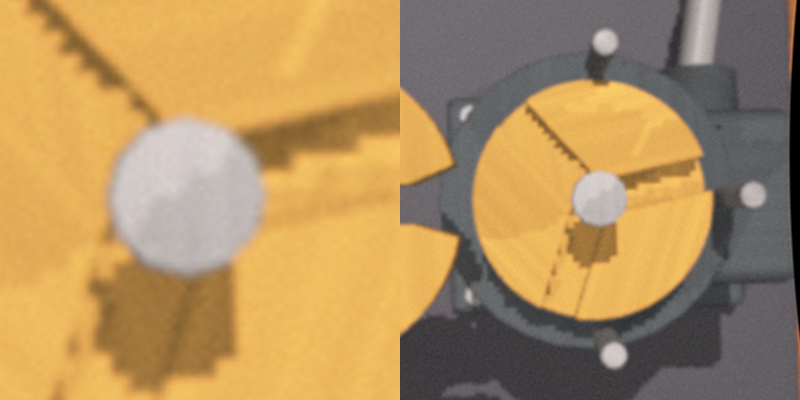

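```bash
python3 - <<'E'
from h import *
c=load("wrist4")
def pt(u,v):
    K=c["camera_matrix"];T=c["cam_to_world"];z=float(c["z_map"][v,u])
    x=(u-K[0,2])/K[0,0];y=(v-K[1,2])/K[1,1];r=np.hypot(x,y);s=np.tan(r)/r
    return T[:3,:3]@np.array([x*s*z,y*s*z,z])+T[:3,3]
for n,L in {"seat":[(280,80),(350,70),(280,110),(310,145),(335,140)],"disc":[(280,205),(365,205),(270,240),(365,245),(345,190),(295,190)],"head":[(318,94),(322,96)]}.items():
    for q in L: print(n,q,pt(*q).round(4))
E
```

```text
seat (280, 80) [0.6082 0.1312 0.1831]
seat (350, 70) [0.6153 0.0893 0.1843]
seat (280, 110) [0.5895 0.1304 0.1861]
seat (310, 145) [0.5684 0.112  0.1841]
seat (335, 140) [0.572  0.0969 0.1843]
disc (280, 205) [0.5423 0.1241 0.2375]
disc (365, 205) [0.5433 0.0833 0.2365]
disc (270, 240) [0.5244 0.1292 0.237 ]
disc (365, 245) [0.5232 0.0822 0.2371]
disc (345, 190) [0.5504 0.0933 0.2372]
disc (295, 190) [0.5496 0.117  0.2365]
head (318, 94) [0.5973 0.1076 0.2124]
head (322, 96) [0.5964 0.1055 0.2109]
```

Relative heights agree: the disc top is 52.7 mm above the seat, against 52.8 expected. The axis is at (0.5977, 0.1077). The weight's slot is at 3.4° and needs 1.7°. The slot beneath is at about 13.3°, so the target slot is about -46.7°, a turn of about -48.4°. Next I'll go down to entry height.

```bash
python3 -m handwheel '[[[0,0.8,-5,-1.7,0],[0,0.8,-15,-1.7,0],[0,0.8,-25,-1.7,0],[0,0.8,-32,-1.7,0],[0,0.8,-35.3,-1.7,0],[0,0.8,-35.3,-1.7,0],[0,0.8,-35.3,-1.7,0]]]'
python3 - <<'E'
from station import status, eyes
import cv2, numpy as np
s=status.read_state(); print(s["position"],s["orientation"],s["wrist_force"])
c=eyes.camera("wrist"); np.savez("wrist5.npz",**c); cv2.imwrite("pics/wrist5.png",c["img"])
from h import *
zt=s["position"][2]-.0037
(ctr,r),p=wpose(c,zt,0,0); print("disc",ctr,r)
a=frect(c,(.5977,.1077),.21,half=.02,N=400); b=frect(c,(ctr[0]/1000,ctr[1]/1000),zt,half=.05,N=400)
cv2.imwrite("pics/w5r.png",np.hstack([a,b]))
E
```

```text
time_s: 8.82
position: [0.4985, 0.1065, 0.2045]
orientation: [-90.0, 0.0, -89.9]
wrist_force: [0.8, 0.1, -3.8]
gripper_width: 0.0129
[0.498474   0.10651637 0.20453356] [-8.99728676e+01  8.95006436e-03 -8.98777530e+01] [ 0.81949643  0.14192269 -3.8062563 ]
disc (524.0885009765625, 106.62122344970703) 38.337215423583984
```

View pics/w5r.png

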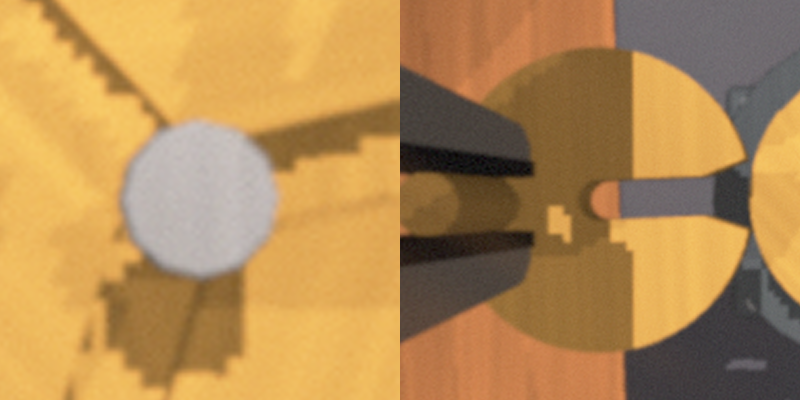

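View pics/wrist5.png

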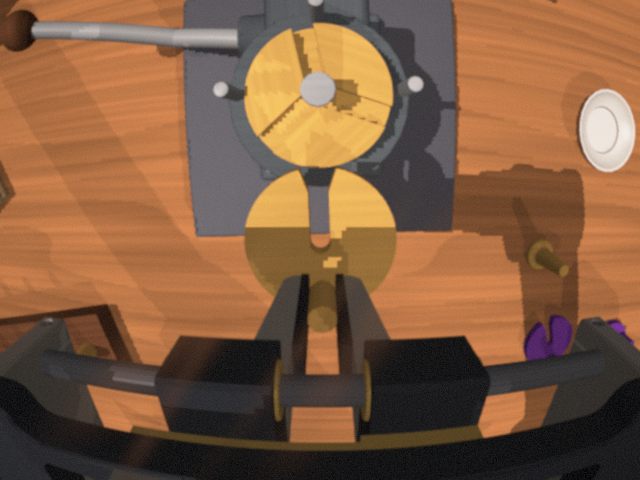

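The head is at (0.5976, 0.1079) and the disc at (0.5241, 0.1066), so the approach needs about 0.9 mm less y at the start. I'll move partway in and check.

```bash
python3 -m handwheel '[[[8,-0.8,0,0,0],[16,-0.5,0,0,0],[24,-0.2,0,0,0],[30,0,0,0,0],[35,0.1,0,0,0],[35,0.1,0,0,0],[35,0.1,0,0,0]]]'
python3 - <<'E'
from station import status, eyes
import cv2, numpy as np
s=status.read_state(); print(s["position"],s["orientation"],s["wrist_force"],s["ft_torque"])
c=eyes.camera("wrist"); np.savez("wrist6.npz",**c); cv2.imwrite("pics/wrist6.png",c["img"])
from h import *
zt=s["position"][2]-.0037
p=s["position"]
a=frect(c,(.5977,.1077),.21,half=.02,N=400); b=frect(c,(p[0]+.026,p[1]),zt,half=.05,N=400)
cv2.imwrite("pics/w6r.png",np.hstack([a,b]))
E
```

```text
time_s: 9.75
position: [0.533, 0.1065, 0.2042]
orientation: [-90.0, -0.0, -89.9]
wrist_force: [0.3, -0.3, -3.6]
gripper_width: 0.0129
[0.53297344 0.10652603 0.20419127] [-9.00283150e+01 -2.10289336e-03 -8.98868993e+01] [ 0.30888961 -0.29571336 -3.64405442] [0.02049155 0.24207864 0.07536245]
```

View pics/w6r.png

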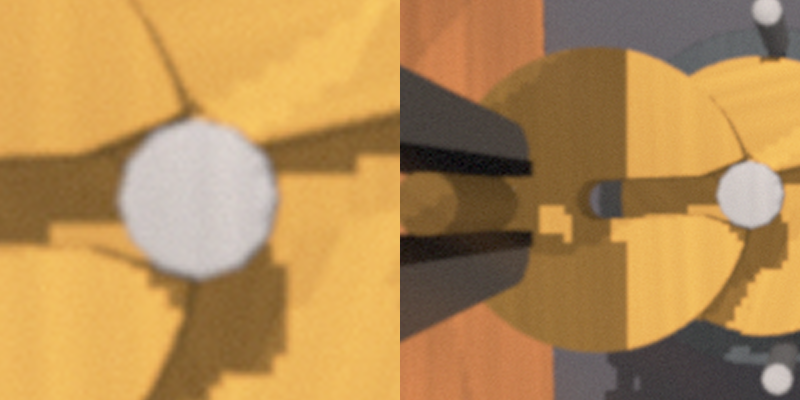

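It is lined up: the slot axis passes through the stem to within about 0.2 mm. The remaining travel is about (38.8, 1.2) mm.

```bash
python3 -m handwheel '[[[4,0.1,0,0,0],[8,0.2,0,0,0],[12,0.4,0,0,0],[16,0.5,0,0,0],[20,0.6,0,0,0],[20,0.6,0,0,0]]]'
python3 -m handwheel '[[[4,0.1,0,0,0],[8,0.2,0,0,0],[12,0.4,0,0,0],[15,0.5,0,0,0],[18.4,0.6,0,0,0],[18.4,0.6,0,0,0],[18.4,0.6,0,0,0]]]'
python3 - <<'E'
from station import status, eyes
import cv2, numpy as np
s=status.read_state(); print(s["position"],s["orientation"],s["wrist_force"],s["ft_torque"])
c=eyes.camera("wrist"); np.savez("wrist7.npz",**c); cv2.imwrite("pics/wrist7.png",c["img"])
from h import *
zt=s["position"][2]-.0037
p=s["position"]
a=frect(c,(.5977,.1077),.21,half=.02,N=400); b=frect(c,(p[0]+.026,p[1]),zt,half=.05,N=400)
cv2.imwrite("pics/w7r.png",np.hstack([a,b]))
E
```

```text
time_s: 10.55
position: [0.5535, 0.1071, 0.2043]
orientation: [-90.0, -0.0, -89.9]
wrist_force: [0.6, -0.7, -5.0]
gripper_width: 0.0128
time_s: 11.42
position: [0.5715, 0.1077, 0.2042]
orientation: [-90.0, -0.0, -89.9]
wrist_force: [0.1, 0.4, -3.4]
gripper_width: 0.0132
[0.57150862 0.10774876 0.20422016] [-9.00164192e+01 -3.30924239e-03 -8.98811305e+01] [ 0.10527752  0.44353268 -3.42069253] [-0.0857348   0.26590874  0.01249212]
```

View pics/w7r.png

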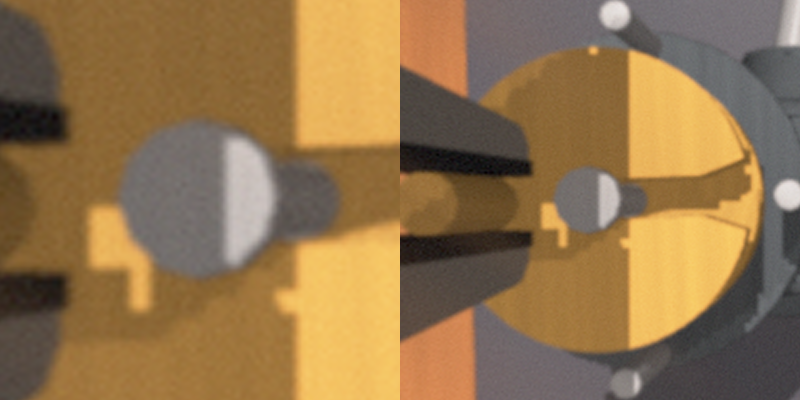

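It is inserted with no contact force, and the disc centre is within 0.5 mm of the axis. Now I'll lower it gently onto its feet.

```bash
python3 -m handwheel '[[[0.4,0,-1,0,0],[0.4,0,-2,0,0],[0.4,0,-2.7,0,0],[0.4,0,-2.7,0,0]]]'
python3 -m handwheel '[[[0,0,-0.4,0,0],[0,0,-0.4,0,0]]]'
python3 -m handwheel '[[[0,0,-0.4,0,0],[0,0,-0.4,0,0]]]'
```

```text
time_s: 11.98
position: [0.572, 0.1078, 0.2015]
orientation: [-90.0, -0.0, -89.9]
wrist_force: [0.5, -0.4, -3.9]
gripper_width: 0.0129
time_s: 12.22
position: [0.572, 0.1078, 0.2012]
orientation: [-90.0, -0.0, -89.9]
wrist_force: [1.7, -0.2, -3.4]
gripper_width: 0.0133
time_s: 12.48
position: [0.5721, 0.1078, 0.2009]
orientation: [-90.0, 0.0, -89.9]
wrist_force: [0.5, -0.8, -4.5]
gripper_width: 0.0127
```

```bash
for i in 1 2 3; do python3 -m handwheel '[[[0,0,-0.4,0,0],[0,0,-0.4,0,0]]]'|grep -E "pos|force"; done
```

```text
position: [0.5722, 0.1078, 0.2007]
wrist_force: [-0.7, -0.4, -1.0]
position: [0.5724, 0.1078, 0.2006]
wrist_force: [-0.7, 0.5, 4.1]
position: [0.5726, 0.1078, 0.2006]
wrist_force: [-2.3, 0.4, 7.0]
```

Contact came at TCP z ≈ 0.2007, as predicted. I'll ease the preload to a few newtons, then turn clockwise about the post axis with the knob following its orbit, checking forces as I go.

```bash
python3 -m handwheel '[[[-0.5,0,0.5,0,0],[-0.5,0,0.5,0,0]]]'
python3 -m handwheel '[[[0,1.1,0,-2.5,0],[0.1,2.2,0,-5,0],[0.2,3.4,0,-7.5,0],[0.4,4.5,0,-10,0],[0.4,4.5,0,-10,0]]]'
```

```text
time_s: 13.48
position: [0.5724, 0.1078, 0.2006]
orientation: [-89.9, 0.0, -89.9]
wrist_force: [0.5, 0.1, 4.4]
gripper_width: 0.0128
time_s: 14.1
position: [0.5725, 0.1123, 0.2006]
orientation: [-89.9, 0.0, -99.9]
wrist_force: [-0.3, 0.2, 5.4]
gripper_width: 0.0131
```

```bash
python3 - <<'E'
from station import status, eyes
import cv2, numpy as np
s=status.read_state(); print(s["position"],s["orientation"],s["wrist_force"],s["ft_torque"])
c=eyes.camera("wrist"); np.savez("wrist8.npz",**c); cv2.imwrite("pics/wrist8.png",c["img"])
E
```

```text
[0.57250229 0.1122549  0.20058445] [-8.99345093e+01  5.24238293e-03 -9.98895946e+01] [-0.31674353  0.19131993  5.41899487] [-0.04713319  0.18093843  0.01264992]
```

View pics/wrist8.png

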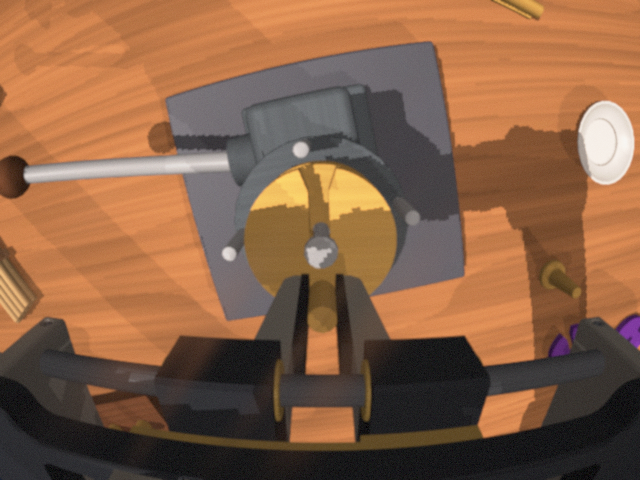

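```bash
python3 -m handwheel '[[[0.2,1.1,0.2,-2.5,0],[0.5,2.2,0.2,-5,0],[0.8,3.3,0.2,-7.5,0],[1.2,4.3,0.2,-10,0],[1.6,5.4,0.2,-12.5,0],[2.0,6.4,0.2,-15,0],[2.5,7.4,0.2,-17.5,0],[3.0,8.4,0.2,-20,0],[3.0,8.4,0.2,-20,0]]]'
python3 -m handwheel '[[[0.6,1,0,-2.5,0],[1.2,1.9,0,-5,0],[1.7,2.6,0,-7,0],[1.7,2.6,0,-7,0]]]'
```

```text
time_s: 15.28
position: [0.5753, 0.1207, 0.2006]
orientation: [-90.0, 0.0, -119.9]
wrist_force: [-0.6, -0.1, 4.9]
gripper_width: 0.013
time_s: 15.78
position: [0.5769, 0.1233, 0.2005]
orientation: [-90.0, 0.0, -126.9]
wrist_force: [-0.3, -0.6, 4.6]
gripper_width: 0.0131
```

```bash
python3 -m handwheel '[[[0.55,0.7,0,-2,0],[0.55,0.7,0,-2,0]]]'|grep -E "pos|ori|force"
python3 -m handwheel '[[[0.57,0.69,0,-2,0],[0.57,0.69,0,-2,0]]]'|grep -E "pos|ori|force"
python3 -m handwheel '[[[0.6,0.67,0,-2,0],[0.6,0.67,0,-2,0]]]'|grep -E "pos|ori|force"
```

```text
position: [0.5773, 0.1241, 0.2004]
orientation: [-90.0, 0.0, -128.9]
wrist_force: [0.1, -0.8, 5.6]
position: [0.5778, 0.1247, 0.2002]
orientation: [-90.0, -0.0, -130.9]
wrist_force: [-0.5, -0.7, 5.2]
position: [0.5782, 0.1254, 0.1999]
orientation: [-90.0, -0.0, -132.9]
wrist_force: [0.2, 0.3, 2.1]
```

The z reading is starting to sink and the preload is relaxing, so the feet are reaching the notches. I'll keep going.

```bash
python3 -m handwheel '[[[0.63,0.64,0,-2,0],[0.63,0.64,0,-2,0]]]'|grep -E "pos|ori|force"
python3 -m handwheel '[[[0.64,0.63,0,-2,0],[0.64,0.63,0,-2,0]]]'|grep -E "pos|ori|force"
python3 -m handwheel '[[[0.32,0.31,-0.4,-1,0],[0.32,0.31,-0.4,-1,0]]]'|grep -E "pos|ori|force"
```

```text
position: [0.5779, 0.1258, 0.1992]
orientation: [-90.1, -0.1, -134.9]
wrist_force: [-0.0, -0.9, -3.4]
position: [0.5792, 0.1267, 0.1998]
orientation: [-90.0, -0.1, -136.9]
wrist_force: [0.5, 0.2, -3.3]
position: [0.5799, 0.127, 0.1998]
orientation: [-90.0, -0.0, -137.9]
wrist_force: [-0.7, -0.1, -3.4]
```

The preload has gone (Fz = -3.4 N, the weight's own weight), so the feet are over the notches. I'll lower in small steps.

```bash
for i in 1 ; do python3 -m handwheel '[[[0,0,-0.5,0,0],[0,0,-1,0,0],[0,0,-1,0,0]]]'|grep -E "pos|ori|force"; done
python3 -m handwheel '[[[0,0,-0.5,0,0],[0,0,-0.5,0,0]]]'|grep -E "pos|ori|force"
python3 -m handwheel '[[[0,0,-0.5,0,0],[0,0,-0.5,0,0]]]'|grep -E "pos|ori|force"
```

```text
position: [0.5799, 0.1269, 0.1989]
orientation: [-90.0, -0.0, -137.9]
wrist_force: [0.2, -0.2, -3.4]
position: [0.5799, 0.1269, 0.1983]
orientation: [-90.0, -0.0, -137.9]
wrist_force: [1.2, 0.0, -3.0]
position: [0.5799, 0.1269, 0.1978]
orientation: [-90.0, -0.0, -137.9]
wrist_force: [1.6, -0.4, -4.5]
```

```bash
for i in 1 2 3 4; do python3 -m handwheel '[[[0,0,-0.4,0,0],[0,0,-0.4,0,0]]]'|grep -E "pos|ori|force"; done
```

```text
position: [0.5799, 0.127, 0.1975]
orientation: [-90.0, -0.0, -137.9]
wrist_force: [-0.7, 0.1, -3.6]
position: [0.5799, 0.1269, 0.1971]
orientation: [-90.0, -0.0, -137.9]
wrist_force: [0.7, 0.2, -3.4]
position: [0.5801, 0.1269, 0.1968]
orientation: [-90.0, 0.0, -137.9]
wrist_force: [0.5, -1.6, -3.4]
position: [0.5802, 0.1269, 0.1967]
orientation: [-90.0, 0.0, -137.9]
wrist_force: [-1.2, 0.5, 0.9]
```

Contact came again at z = 0.1967, exactly the fully seated height and 4 mm below standing on the feet. I'll take a look before releasing.

```bash
python3 - <<'E'
from station import status, eyes
import cv2, numpy as np
s=status.read_state(); print(s["position"],s["wrist_force"],s["ft_torque"],s["joint_pos"].round(1))
c=eyes.camera("wrist"); cv2.imwrite("pics/wrist9.png",c["img"])
d=eyes.camera("side"); e=eyes.camera("scene")
A=cv2.resize(d["img"][70:190,250:400],None,fx=2.6,fy=2.6); B=cv2.resize(e["img"][240:360,360:510],None,fx=2.6,fy=2.6)
cv2.imwrite("pics/c9.png",np.hstack([A,B]))
E
```

```text
[0.58019291 0.12691847 0.19673633] [-1.21920584  0.50689822  0.90532242] [ 0.10059888  0.38191442 -0.02690171] [ -57.6   32.    58.3  103.7  -30.8   61.9 -125.9]
```

View pics/wrist9.png

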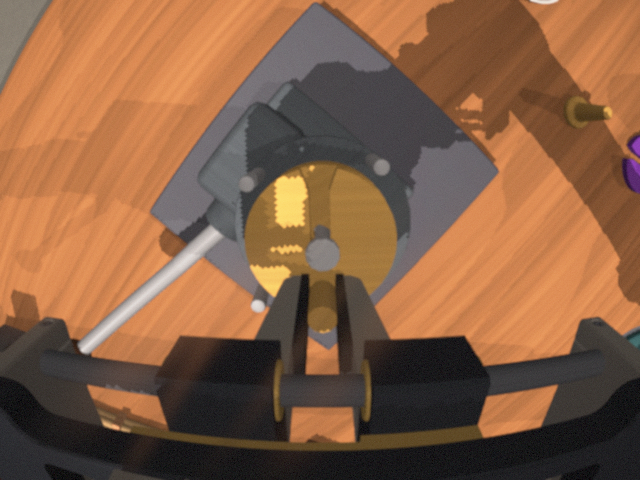

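View pics/c9.png

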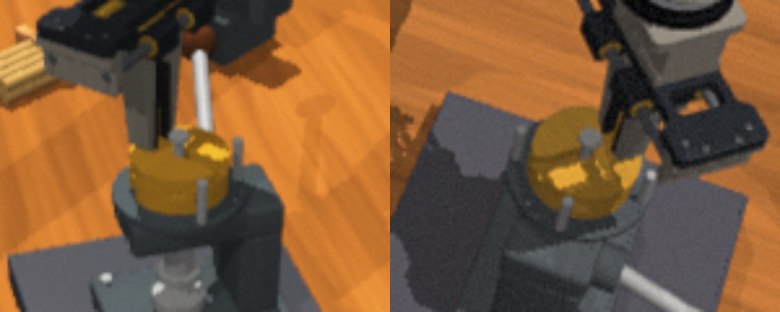

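The weight is seated flush around the stem. The left finger sits about 5 mm from a side pin, so I'll open only slightly and lift straight up.

```bash
python3 -m handwheel '[[[0,0,0,0,0.2],[0,0,0,0,0.2],[0,0,0,0,0.2],[0,0,0,0,0.2]]]' 20
python3 -m handwheel '[[[0,0,2,0,0.2],[0,0,5,0,0.2],[0,0,10,0,0.2],[0,0,16,0,0.2],[0,0,24,0,0.2],[0,0,34,0,0.2],[0,0,50,0,0.2],[0,0,80,0,0.2],[0,0,110,0,0.2],[0,0,110,0,0.2]]]'
```

```text
time_s: 19.8
position: [0.58, 0.1269, 0.1963]
orientation: [-90.0, -0.0, -137.9]
wrist_force: [0.1, 0.1, -0.2]
gripper_width: 0.0184
time_s: 21.05
position: [0.5813, 0.1267, 0.3092]
orientation: [-89.9, 0.3, -137.9]
wrist_force: [0.8, -0.6, -0.6]
gripper_width: 0.0184
```

Released cleanly. I'll back away and check all the views.

```bash
python3 -m handwheel '[[[-20,-5,20,0,0.2],[-50,-10,40,0,0.2],[-80,-15,60,0,0.2],[-80,-15,60,0,0.2],[-80,-15,60,0,0.2]]]'
python3 - <<'E'
from station import status, eyes
import cv2, numpy as np
from h import *
s=status.read_state(); print(s["position"],s["wrist_force"])
for n in ("wrist","scene","side"):
    c=eyes.camera(n); np.savez(f"{n}10.npz",**c); cv2.imwrite(f"pics/{n}10.png",c["img"])
w=load("wrist10"); a=frect(w,(.5977,.1077),.193,half=.06,N=400)
d=load("side10");A=cv2.resize(d["img"][90:190,265:365],(400,400),interpolation=cv2.INTER_CUBIC)
cv2.imwrite("pics/c10.png",np.hstack([a,A]))
K=w["camera_matrix"];T=w["cam_to_world"];z=w["z_map"]
v,u=np.mgrid[0:480,0:640];x=(u-K[0,2])/K[0,0];y=(v-K[1,2])/K[1,1];r=np.hypot(x,y)+1e-9;q=np.tan(r)/r
P=np.stack([x*q*z,y*q*z,z],-1)@T[:3,:3].T+T[:3,3]
hsv=cv2.cvtColor(w["img"],cv2.COLOR_BGR2HSV)
m=(np.hypot(P[...,0]-.5977,P[...,1]-.1077)<.037)&(abs(P[...,2]-.193)<.006)&(hsv[...,1]>120)
p=P[m];A=np.c_[p[:,:2]-[.5977,.1077],np.ones(len(p))];k=np.linalg.lstsq(A,p[:,2],rcond=None)[0]
print("plane n",len(p),"tilt deg",np.degrees(k[:2]).round(2),"z",k[2].round(4))
# bystander change
for n in("scene","side"):
    D=cv2.absdiff(load(n+"0")["img"],load(n+"10")["img"]).max(2);print(n,(D>60).sum())
E
```

```text
time_s: 21.68
position: [0.5, 0.1127, 0.3659]
orientation: [-90.0, 0.0, -137.8]
wrist_force: [-0.1, 0.1, -0.0]
gripper_width: 0.0183
[0.50002129 0.11269454 0.36585339] [-0.11249701  0.06783614 -0.01824348]
plane n 3932 tilt deg [-0.1   0.21] z 0.1943
scene 21221
side 35450
```

View pics/c10.png

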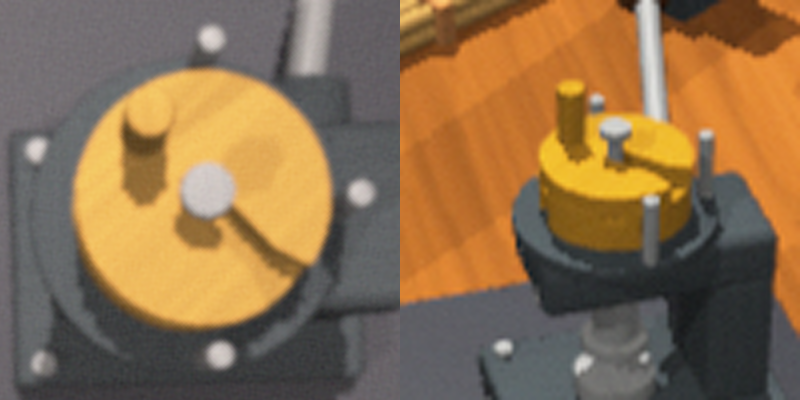

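View pics/scene10.png

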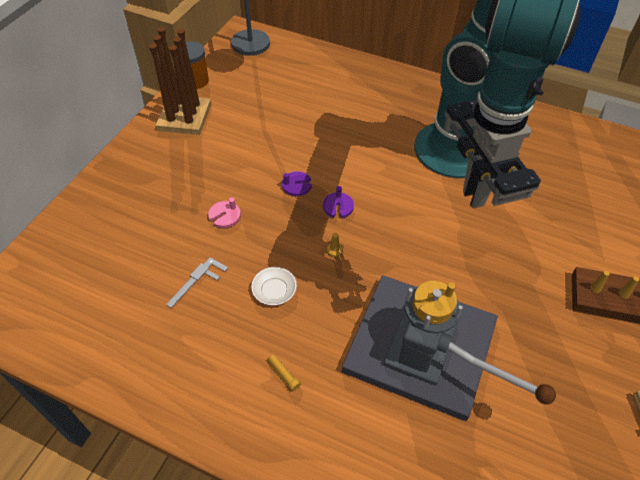

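View pics/side10.png

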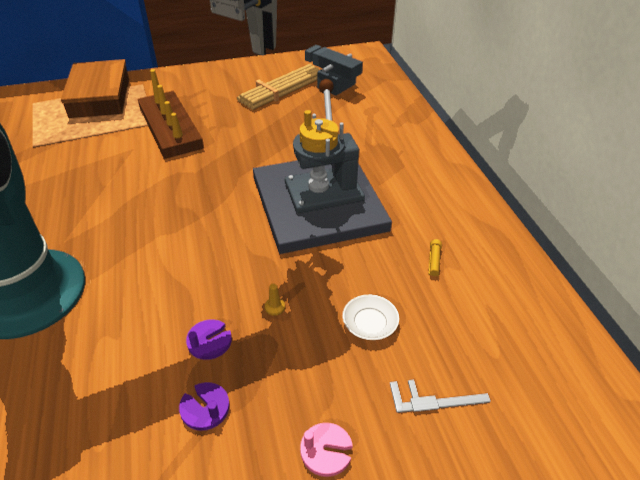

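The weight lies flat (tilt ≤ 0.2°). Its top reads 0.1943 m, which is 10 mm above the seat's earlier reading of 0.184. Its slot points at about -45°, under the post head, and everything else is where it was.

```bash
python3 -c "
from station import finish_job
print(finish_job())"
```

```text
the job is handed in; nothing more can be done
None
```

The brass weight is on the post, turned until its feet dropped into the notches and lying flat. I've let go of it and handed the job in. The last robot clock reading was about 22 s of the 72 s allowed.

**What I did:** I took the weight by its knob and slid it in slot first under the post's head, with no contact force showing. I lowered it onto its feet, where it touched at the expected height. Then I turned it about 48° clockwise, pressing with 8–9 N during the turn (10–11 N at most, on first touching down). The pressing force fell away as the feet reached the notches. From there it went down 4 mm to the fully seated height, and I opened the fingers slightly and lifted clear.

**Last checks:**
- **Seating:** the disc is tilted by 0.2° at most, and its top is about 10 mm above the seat, as it should be when fully home.
- **Forces:** the wrist force stayed within about ±7 N in every reading, and I felt no notable sideways load on the post. I had no direct reading of the post's twist.
- **Other things on the bench:** in the scene and side pictures they look unmoved. I judged that by eye, because a plain image difference was swamped by the arm and its shadow.

**Disagreements:** the depth camera read about 1.2 mm high throughout, so I compared heights relative to the seat. The side pins also measured about 4 mm further back than the post's axis, but this had no effect.

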